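# Empty the tall pillar canister over the lip of the pick bin

## Robot

A 6-joint arm with a two-finger parallel gripper is mounted at the origin on a cart in front of the work surface, level with it; the furniture and walls round the work are solid. World frame = base frame: x ahead of the robot, y to its left, z up, the work surface at z = 0. Lengths are in m, angles in rad, forces in N, time in s.
With the tool pointing down it reaches from about 0.35 to 0.775 m from the base axis. Payload 5.5 kg.
Tool frame: the origin (TCP) lies on the centre line of the jaws, within the pads' length; the fingertips stand 14 mm ahead of it and the grasp point (between the pads) lies 5 mm behind it; z points along the fingers, y is the line along which they close (so a half turn about z gives the same grasp; the last joint's range is limited). The gripper opens to 85 mm and grips with 20 to 120 N. Pads are 22 mm wide; open, the fingers measure 114 mm over their backs; the gripper's body (76 mm by 85 mm) begins 54 mm behind the grasp point. The pads swing forward as they close: fully open they stand 13 mm farther back than shut.
Start: joints at [-1.433, 0.313, 0.046, 1.304, 0, 1.431], TCP at [0.158, -0.553, 0.245] pointing down, gripper open.
Joint ranges: [-2.76, 2.76], [-0.86, 1.69], [-1.03, 1.26], [-2.2, 2.34], [-1.47, 1.5], [-3.14, 3.14]. Speed limits (rad/s): [2.57, 2.57, 3.14, 3.14, 3.14, 3.14].

## Interface

Orientations are given as a unit quaternion [x, y, z, w].
In Python, from plant import ctrl gives the robot as it stands. The module is installed in compiled form; this text tells all that it offers.
- The arm moves only by the shell command python3 -m pendant FILE [FORCE], which reads ROWS from the file FILE. ROWS is one flat JSON list of numbers that holds 1 to 5 rows one after another, with no inner brackets; each row has 7 numbers: the finger opening in m, then dx, dy, dz in units of 20 mm, then a rotation vector rx, ry, rz in units of 0.2 rad; each row is the pose to reach, as a shift and turn from the pose commanded when the command began, along the tool's axes at that moment; what a row does not reach only later rows make up. A row lasts 1/10 s, in which the tool goes at most 0.05 m and 0.15 rad, less where a joint would pass 70% of its speed; a pose out of reach is approached as far as the arm can. The fingers move at their own pace and stop on an object; FORCE is the grip in N (left out, the last holds). Time passes only in rows, so rows that do not move let the fingers close. It prints the time, the measured TCP pose, the force, the opening and the grip force at its end. Input that does not fit is refused with a message, and nothing moves.
- ctrl.state(): the state, without advancing time (a new reading comes with each control period).
- ctrl.read_camera(name): name is "side" or "top" or "wrist"; returns the picture (480x640x3 uint8, blue, green, red); there is no depth.
- ctrl.calibration(name): a dict with "fx", "fy", "cx", "cy" (pixels), "k1" (the pictures are not rectified: a ray, as slopes to the right and down, at radius r is drawn at 1 + k1 r^2 times it, then the intrinsics apply), "R" (3x3) and "t" (3): a world point X has camera coordinates R X + t. Camera axes: x right, y down, z forward; pixel columns grow to the right and rows downward; lengths in m; the calibration is good to about 2 mm. A picture is of the moment at which its call begins: read the wrist's pose just before it. calibration takes no time and is no camera call; for the wrist camera it gives the pose at the moment of the call.
- ctrl.sign_off(): hands the job in; it is judged then, once.
The state is a dict: "clock": time; "qpos": joint angles; "qvel": joint speeds; "joint_torque": joint torques, N m; "eef_pos": TCP position; "eef_rot": TCP orientation; "ft_force": force on the tool from outside, world axes, zero at the start; "ft_torque": the same for the moment, N m; "opening": finger opening in m; "finger_force": force on a finger pad.
Only numpy, scipy, OpenCV 4.12 (cv2) and the standard library are available. Lean on these libraries where they do the work, as an engineer would, in place of code of your own. Each camera call takes 0.05 s, during which the arm holds its last target. There are 200 camera calls.

## Task

Empty the four metal pillars from the tall square canister into the black pick bin. Stand the canister in front of the bin's low lip and ease it over until it leans on the lip with its foot on the bench, its mouth over the bin and the pillars still in it, and let go; then take hold of it again low down near its foot, lift the foot so that it tips on over the lip until all the pillars have slid out into the bin. Finally lay the empty canister down flat on the bench, clear of the bin, without disturbing the solder spool or the white jar.

Things in the scene. Friction and masses are not known exactly. Their poses are not given: they have to be found in the camera images.
- canister: Tall square grey plastic canister, open at the top, stands upright at first, loose; about 0.12 kg empty, 0.28 kg full. Outside 52 x 52 mm, 190 mm tall; wall 3 mm, floor 4 mm; flat parallel sides, paper label on one. Origin: centre of its underside (foot); z along its long axis from foot to mouth, x and y square to its sides. Its yaw at the start varies by 35 degrees either way.
- canister_mouth (a point): Centre of the canister's open mouth, 190 mm from its foot along the canister's z.
- bin: Black plastic pick bin, open top, fixed: 200 mm deep, 150 wide, 100 high, walls and floor 4. Its front wall is a low lip 60 mm high; the side walls' tops slope down from 100 to 60 mm over the front 65 mm. Origin: centre of its underside; x runs level from the lip (outer face at x = -100 mm) to the back wall (+100), y across, z up. The lip faces the robot's left (world +y within 12 degrees).
- bin_lip (a point): Middle of the top of the bin's front lip, a rounded rail of 4 mm radius, 60 mm above the bench, at x = -96 mm, y = 0 in the bin's frame. With its lower foot edge on the bench 100 mm in front of the lip, the canister leans on it at about 31 degrees from level and stays there.
- pillar_0: One of four equal hexagonal aluminium pillars, 16 mm across flats, 75 mm long, 40 g, standing loose side by side on the canister's floor at the start. Origin at its middle, z along its length. They slide in the canister once it slopes down to its mouth by some 20 degrees; at 35 to 45 degrees they run out freely.
- pillar_1: One of four equal hexagonal aluminium pillars, 16 mm across flats, 75 mm long, 40 g, standing loose side by side on the canister's floor at the start. Origin at its middle, z along its length. They slide in the canister once it slopes down to its mouth by some 20 degrees; at 35 to 45 degrees they run out freely.
- pillar_2: One of four equal hexagonal aluminium pillars, 16 mm across flats, 75 mm long, 40 g, standing loose side by side on the canister's floor at the start. Origin at its middle, z along its length. They slide in the canister once it slopes down to its mouth by some 20 degrees; at 35 to 45 degrees they run out freely.
- pillar_3: One of four equal hexagonal aluminium pillars, 16 mm across flats, 75 mm long, 40 g, standing loose side by side on the canister's floor at the start. Origin at its middle, z along its length. They slide in the canister once it slopes down to its mouth by some 20 degrees; at 35 to 45 degrees they run out freely.
- spool: Bystander: solder spool, 60 mm diameter, 46 mm high, standing behind the work; origin under its centre.
- paste_jar: Bystander: white jar with a screw lid, 69 mm diameter, 65 mm high, standing behind the work to the left; origin under its centre.

How it is judged:
By the outcome, as a careful person would: the job done as asked, in the order asked, and still so for the second after the job is handed in, with the robot touching nothing.
It also fails if it takes over 64 s, if anything falls off the work surface, if the arm or the gripper's body presses on something with over 40 N, if the wrist force passes 120 N, or if a joint passes its speed limit or range.

## Working session

There is one attempt and no reset: what is moved stays moved. The work goes in short steps, Python scripts to look and compute and a shell command to move; the robot and the scene stay as the last step left them, time stands still between calls to the robot, and variables do not carry over. Pictures are saved under pics/ and viewed, at most 10 in all, crops included, and the job is handed in when it is done.

```bash
mkdir -p pics; python3 - <<'E'
from plant import ctrl
import cv2,numpy as np
for n in("side","top"):
    im=ctrl.read_camera(n);cv2.imwrite(f"pics/{n}0.png",im)
    c=ctrl.calibration(n);print(n,{k:np.round(v,4).tolist() for k,v in c.items()})
s=ctrl.state();print(s["eef_pos"],s["eef_rot"],s["opening"],s["clock"])
E
```

```text
side {'fx': 623.9955, 'fy': 623.9955, 'cx': 331.0357, 'cy': 244.3193, 'k1': -0.1346, 'R': [[0.9981, -0.0601, -0.0169], [-0.0465, -0.5362, -0.8428], [0.0416, 0.8419, -0.538]], 't': [-0.5271, 0.2446, 0.9914]}
top {'fx': 550.013, 'fy': 550.013, 'cx': 312.4873, 'cy': 243.2424, 'k1': -0.0473, 'R': [[-0.0281, -0.9996, -0.0097], [-0.9951, 0.0289, -0.0941], [0.0944, 0.007, -0.9955]], 't': [0.2178, 0.556, 0.9443]}
[ 0.15761428 -0.55254675  0.24450061] [ 9.90370057e-01  1.38443080e-01 -4.13789855e-06 -8.14514352e-04] 0.08495801714618012 0.1
```

View pics/side0.png

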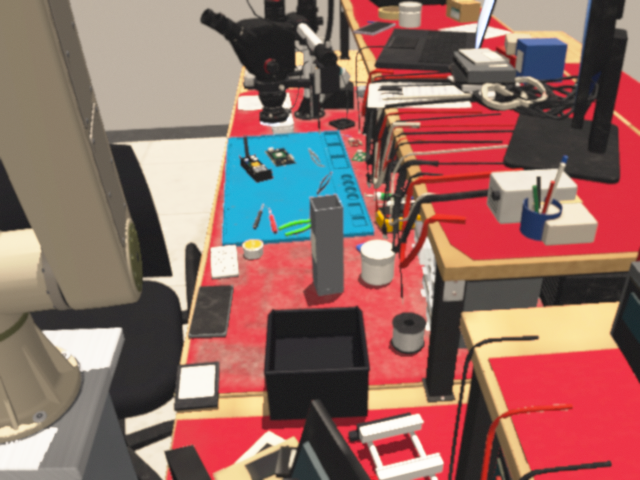

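View pics/top0.png

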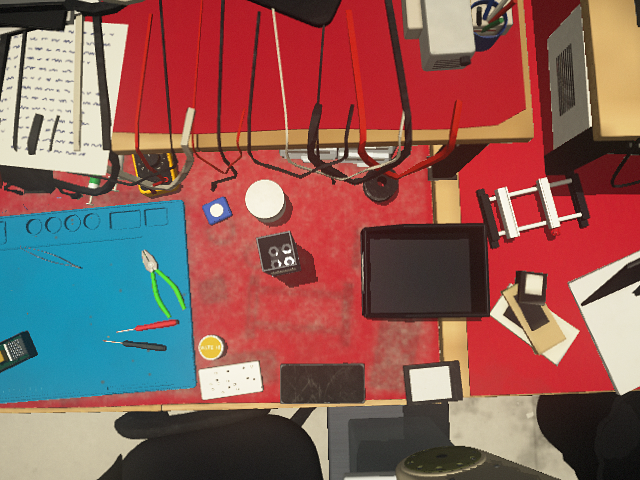

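The side view shows the grey canister at about (327,245), with the bin at (317,360), the spool at (408,333) and the jar at (377,262). In the top view the canister's mouth is at (277,252) and the bin spans (362–490, 224–320) with its lip on the left. The jar is at (266,201) and the spool at (380,187).

```bash
cat > h.py <<'E'
from plant import ctrl
import cv2,numpy as np
from scipy.spatial.transform import Rotation as Ro
def ray(n,px,c=None):
    c=c or ctrl.calibration(n);R=np.array(c["R"]);t=np.array(c["t"])
    K=np.array([[c["fx"],0,c["cx"]],[0,c["fy"],c["cy"]],[0,0,1]])
    p=cv2.undistortPoints(np.array(px,float).reshape(-1,1,2),K,np.array([c["k1"],0,0,0,0]))[:,0]
    d=np.c_[p,np.ones(len(p))]@R
    return -R.T@t,d
def onz(n,px,z,c=None):
    o,d=ray(n,px,c);return o+d*((z-o[2])/d[:,2])[:,None]
def st():
    s=ctrl.state();return np.array(s["eef_pos"]),Ro.from_quat(s["eef_rot"])
def go(p,R):
    "shift and turn in current tool axes"
    q,Q=st();print("d",np.round(Q.inv().apply(np.array(p)-q),4),"rv",np.round((Q.inv()*R).as_rotvec(),4),"t",ctrl.state()["clock"])
E
python3 - <<'E'
import cv2,numpy as np
im=cv2.imread("pics/top0.png")
a=cv2.resize(im[215:335,240:500],None,fx=3,fy=3,interpolation=cv2.INTER_CUBIC)
cv2.imwrite("pics/crop0.png",a)
from h import *
for nm,px,z in(("jar",[(266,201)],.065),("spool",[(380,187)],.046)):print(nm,onz("top",px,z))
E
```

```text
jar [[0.6334021  0.27905071 0.065     ]]
spool [[0.65561009 0.08081256 0.046     ]]
```

View pics/crop0.png

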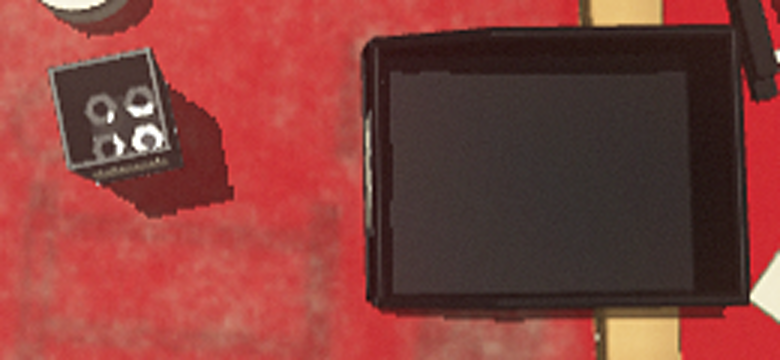

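The crop shows the mouth corners at about (50,70), (150,48), (170,147), (72,168). The bin's lip runs (366,45)–(374,303), with its back corners at (740,28) and (748,300).

```bash
python3 - <<'E'
from h import *
f=lambda L:[(x/3+240,y/3+215) for x,y in L]
C=onz("top",f([(50,70),(150,48),(170,147),(72,168)]),.19);print("can",C.round(4),C.mean(0))
print([np.linalg.norm(C[i]-C[i-1]).round(4) for i in range(4)])
for i in range(4): v=C[(i+1)%4]-C[i];print(np.degrees(np.arctan2(v[1],v[0])).round(1))
L=onz("top",f([(366,45),(374,303)]),.06);B=onz("top",f([(740,28),(748,300)]),.1);print(L.round(4),B.round(4))
print("lip mid",L.mean(0),"back mid",B.mean(0)); v=B.mean(0)-L.mean(0);print(np.degrees(np.arctan2(v[1],v[0])),np.linalg.norm(v[:2]))
v=L[0]-L[1];print(np.degrees(np.arctan2(v[1],v[0])),np.linalg.norm(v)); v=B[0]-B[1];print(np.degrees(np.arctan2(v[1],v[0])),np.linalg.norm(v))
# base of canister from side image
print(onz("side",[(318,293),(343,290)],0))
s,Q=st();print(s,Q.as_matrix().round(3))
E
```

```text
can [[0.5563 0.2826 0.19  ]
 [0.5657 0.2332 0.19  ]
 [0.5168 0.2246 0.19  ]
 [0.5079 0.2728 0.19  ]] [0.53663248 0.25330948 0.19      ]
[np.float64(0.0494), np.float64(0.0503), np.float64(0.0497), np.float64(0.0489)]
-79.2
-170.0
100.5
11.5
[[0.5792 0.1163 0.06  ]
 [0.4332 0.1171 0.06  ]] [[ 0.578  -0.0855  0.1   ]
 [ 0.4303 -0.0815  0.1   ]]
lip mid [0.50619645 0.11666716 0.06      ] back mid [ 0.50413006 -0.08349267  0.1       ]
-90.59148332267213 0.20017049869279557
-0.30535536066980645 0.14601915315237932
-1.5545531479065258 0.14780768495873084
[[0.51688923 0.23504974 0.        ]
 [0.56600987 0.24073858 0.        ]]
[ 0.15761428 -0.55254675  0.24450061] [[ 0.962  0.274 -0.   ]
 [ 0.274 -0.962  0.002]
 [ 0.    -0.002 -1.   ]]
```

```bash
cat >> h.py <<'E'
R0=Ro.from_matrix(np.array([[0,1,0],[1,0,0],[0,0,-1.]]).T if 0 else np.array([[0,1,0],[1,0,0],[0,0,-1.]]))
def T(a,yaw): return Ro.from_euler("z",yaw,degrees=True)*Ro.from_euler("x",a,degrees=True)*R0
def pt(c,yaw,up,back,a):  # TCP pose point: canister centre c, height up, back along tool
    return np.array([c[0],c[1],up])-back*T(a,yaw).apply([0,0,1])
E
python3 - <<'E'
from h import *
print(T(0,0).as_matrix())
go([.48,0.02,.36],T(0,10.8))
E
```

```text
[[ 0.  1.  0.]
 [ 1.  0.  0.]
 [ 0.  0. -1.]]
d [ 0.4671 -0.4624 -0.1147] rv [-1.1000e-03 -1.4000e-03 -1.4815e+00] t 0.1
```

The manual's scale: shifts go in units of 20 mm and turns go in units of 0.2 rad. Converting my numbers, 0.155 m is 7.75, -0.154 m is -7.7.

```bash
for i in 1 2 3; do echo '[0.085, 7.75, -7.7, -1.9, 0, 0, 0, 0.085, 7.75, -7.7, -1.9, 0, 0, 0, 0.085, 7.75, -7.7, -1.9, 0, 0, 0, 0.085, 7.75, -7.7, -1.9, 0, 0, 0, 0.085, 7.75, -7.7, -1.9, 0, 0, 0]' > next.json && python3 -m pendant next.json; done
echo '[0.085, 0, 0, 0, 0, 0, -3.7, 0.085, 0, 0, 0, 0, 0, -3.7, 0.085, 0, 0, 0, 0, 0, -3.7, 0.085, 0, 0, 0, 0, 0, -3.7, 0.085, 0, 0, 0, 0, 0, -3.7]' > next.json && python3 -m pendant next.json
echo '[0.085, 0, 0, 0, 0, 0, -3.7, 0.085, 0, 0, 0, 0, 0, -3.7, 0.085, 0, 0, 0, 0, 0, -3.7, 0.085, 0, 0, 0, 0, 0, -3.7, 0.085, 0, 0, 0, 0, 0, -3.7]' > next.json && python3 -m pendant next.json
python3 - <<'E'
from h import *
C=[.5366,.2533]
print(pt(C,10.8,.14,0.12,-60))
go(pt(C,10.8,.16,0.16,-60)+[0,0,.1],T(-60,10.8))
go(pt(C,10.8,.14,0.12,-60),T(-60,10.8));print(ctrl.state()["qpos"])
E
```

```text
clock: 0.6
eef_pos: [0.2655, -0.3589, 0.2839]
eef_rot: [0.99, 0.14, 0.0, -0.0]
ft_force: [0.2, -0.4, -1.0]
opening: 0.085
finger_force: 0.0
clock: 1.1
eef_pos: [0.3722, -0.1686, 0.322]
eef_rot: [0.99, 0.14, 0.001, -0.0]
ft_force: [-0.7, -0.2, -0.3]
opening: 0.0854
finger_force: 0.0
clock: 1.6
eef_pos: [0.4794, 0.0221, 0.3595]
eef_rot: [0.99, 0.14, 0.0, -0.0]
ft_force: [-0.3, -0.5, -0.1]
opening: 0.0851
finger_force: 0.0
clock: 2.1
eef_pos: [0.4779, 0.019, 0.3588]
eef_rot: [0.872, 0.49, -0.0, -0.0]
ft_force: [-0.0, -0.7, -0.3]
opening: 0.0853
finger_force: 0.0
clock: 2.6
eef_pos: [0.4779, 0.0188, 0.3589]
eef_rot: [0.636, 0.772, -0.0, -0.0]
ft_force: [0.1, -0.4, 0.8]
opening: 0.0848
finger_force: 0.0
[0.51712676 0.35538229 0.2       ]
d [0.3574 0.1032 0.0189] rv [ 0.0015 -1.0474  0.0045] t 2.6
d [0.3227 0.1031 0.1589] rv [ 0.0015 -1.0474  0.0045] t 2.6
[-1.28584013e-01  1.16743720e-01  7.24465179e-02  1.52739299e+00
 -9.99918023e-05  1.24924259e+00]
```

Scaled: 0.1 m is 5, 0.07 m is 3.5, -0.6 rad is -3.

```bash
echo '[0.085, 2.5, 0.7, 0, 0, -0.6, 0, 0.085, 5, 1.4, 0, 0, -1.2, 0, 0.085, 7.2, 2.1, 0, 0, -1.8, 0, 0.085, 9.6, 2.8, 0, 0, -2.4, 0, 0.085, 11.75, 3.5, 0, 0, -3, 0]' > next.json && python3 -m pendant next.json
python3 - <<'E'
from h import *
C=[.5366,.2533]
go(pt(C,10.8,.16,0.16,-60)+[0,0,.06],T(-60,10.8))
E
```

```text
clock: 3.1
eef_pos: [0.5031, 0.265, 0.3602]
eef_rot: [0.609, 0.735, -0.188, 0.23]
ft_force: [1.4, -0.3, 0.2]
opening: 0.0848
finger_force: 0.0
d [ 0.1337  0.0305 -0.019 ] rv [ 0.0026 -0.4432 -0.0032] t 3.1
```

```bash
echo '[0.085, 1.5, 0.35, -0.5, 0, -0.5, 0, 0.085, 3.5, 0.7, -0.95, 0, -1.1, 0, 0.085, 5.5, 1.1, -0.95, 0, -1.7, 0, 0.085, 6.7, 1.525, -0.95, 0, -2.215, 0, 0.085, 6.7, 1.525, -0.95, 0, -2.215, 0]' > next.json && python3 -m pendant next.json
python3 - <<'E'
from h import *
C=[.5366,.2533]
im=ctrl.read_camera("wrist");cv2.imwrite("pics/w1.png",im)
go(pt(C,10.8,.14,0.1,-60),T(-60,10.8))
go(pt(C,10.8,.14,0.,-60),T(-60,10.8));print(ctrl.state()["qpos"])
E
```

```text
clock: 3.6
eef_pos: [0.5042, 0.3803, 0.2745]
eef_rot: [0.545, 0.673, -0.32, 0.385]
ft_force: [-1.4, 0.1, -2.5]
opening: 0.0853
finger_force: 0.0
d [0.0579 0.0084 0.0824] rv [ 0.007  -0.0036  0.012 ] t 3.65
d [0.0576 0.0077 0.1824] rv [ 0.007  -0.0036  0.012 ] t 3.65
[ 0.83296068  1.07190021  1.04028378  2.33489061 -0.76844131  2.53589445]
```

View pics/w1.png

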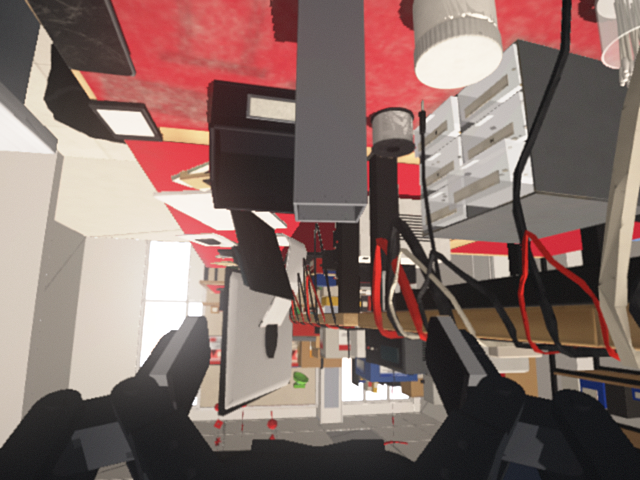

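The wrist view shows the canister between the fingers, with its mouth at (330,212). The jaw centre is at about column 318. Joint 4 is near its limit, so I'll reduce the tilt to 45° and grip higher up.

```bash
python3 - <<'E'
from h import *
C=[.5366,.2533]
go(pt(C,10.8,.152,0.1,-45),T(-45,10.8))
E
```

```text
d [0.0216 0.0079 0.0797] rv [0.0054 0.2582 0.0128] t 3.65
```

Scaled: 0.08 m is 4, 0.05 m is 2.5, 0.258 rad is 1.29.

```bash
echo '[0.085, 0, 0.15, 1, 0, 0.5, 0, 0.085, 0.5, 0.3, 2.5, 0, 1, 0, 0.085, 1.08, 0.4, 4, 0.025, 1.29, 0.065, 0.085, 1.08, 0.4, 4, 0.025, 1.29, 0.065, 0.085, 1.08, 0.4, 4, 0.025, 1.29, 0.065]' > next.json && python3 -m pendant next.json
python3 - <<'E'
from h import *
C=[.5366,.2533]
go(pt(C,10.8,.152,0.,-45),T(-45,10.8));print(ctrl.state()["qpos"])
E
```

```text
clock: 4.15
eef_pos: [0.5246, 0.3185, 0.2377]
eef_rot: [0.595, 0.71, -0.236, 0.295]
ft_force: [-0.1, -0.1, 0.7]
opening: 0.0849
finger_force: 0.0
d [ 0.0126 -0.0016  0.1076] rv [ 0.0082 -0.0106 -0.0159] t 4.15
[ 0.70198844  0.74511569  0.50114574  1.76695394 -0.66044323  2.24983357]
```

Advance onto the canister, then close.

```bash
echo '[0.085, 0.4, -0.05, 1.5, 0.025, -0.05, -0.075, 0.085, 0.63, -0.08, 3, 0.04, -0.05, -0.08, 0.085, 0.63, -0.08, 4.25, 0.04, -0.05, -0.08, 0.085, 0.63, -0.08, 5.35, 0.04, -0.05, -0.08, 0.085, 0.63, -0.08, 5.35, 0.04, -0.05, -0.08]' > next.json && python3 -m pendant next.json
echo '[0.045, 0, 0, 0, 0, 0, 0, 0.045, 0, 0, 0, 0, 0, 0, 0.045, 0, 0, 0, 0, 0, 0, 0.045, 0, 0, 0, 0, 0, 0, 0.045, 0, 0, 0, 0, 0, 0]' > next.json && python3 -m pendant next.json 60
python3 - <<'E'
from h import *
im=ctrl.read_camera("side");cv2.imwrite("pics/s1.png",im[150:450,150:500])
E
```

```text
clock: 4.65
eef_pos: [0.5366, 0.2551, 0.1485]
eef_rot: [0.588, 0.713, -0.245, 0.294]
ft_force: [-0.3, -0.0, 0.5]
opening: 0.0852
finger_force: 0.0
clock: 5.15
eef_pos: [0.5371, 0.2573, 0.1496]
eef_rot: [0.587, 0.713, -0.243, 0.296]
ft_force: [-1.4, 2.4, 7.0]
opening: 0.0514
finger_force: 60.1
```

View pics/s1.png

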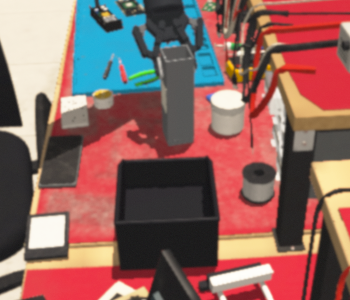

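The jaws hold the canister at the top, which is upright at crop (178,95). Next: lift, realign and set it down in front of the lip.

```bash
cat >> h.py <<'E'
def move(C0,C1,dyaw,dz,tip=0,piv=None):
    q,Q=st();r=Ro.from_euler("z",dyaw,degrees=True);C0=np.append(C0,0);C1=np.append(C1,dz)
    go(C1+r.apply(q-C0),r*Q)
E
python3 - <<'E'
from h import *
q,Q=st();print(Q.as_matrix().round(3)); y=Q.as_matrix()[:,1];yw=np.degrees(np.arctan2(y[1],y[0]));print("yaw",yw)
C=np.array([.5366,.2533])
move(C,C,0,.015)
move(C,[.508,.2387],-.9-yw,.015)
move(C,[.508,.2387],-.9-yw,.0)
E
```

```text
[[-0.136  0.981  0.136]
 [ 0.694  0.192 -0.694]
 [-0.707 -0.    -0.707]]
yaw 11.064475528072428
d [-0.0106 -0.     -0.0106] rv [0. 0. 0.] t 5.2
d [-0.0171 -0.0301 -0.0041] rv [0.1477 0.     0.1476] t 5.2
d [-0.0065 -0.0301  0.0065] rv [0.1477 0.     0.1476] t 5.2
```

Scaled: -0.0301 m is -1.505, -0.0171 m is -0.855, 0.1477 rad is 0.7385.

```bash
echo '[0.045, -0.53, 0, -0.53, 0, 0, 0, 0.045, -0.7, -0.6, -0.4, 0.25, 0, 0.25, 0.045, -0.855, -1.505, -0.205, 0.7385, 0, 0.738, 0.045, -0.855, -1.505, -0.205, 0.7385, 0, 0.738, 0.045, -0.855, -1.505, -0.205, 0.7385, 0, 0.738]' > next.json && python3 -m pendant next.json
python3 - <<'E'
from h import *
q,Q=st();print(Q.as_matrix().round(3))
im=ctrl.read_camera("top")
a=cv2.resize(im[200:335,225:505],None,fx=2.8,fy=2.8,interpolation=cv2.INTER_CUBIC)
cv2.imwrite("pics/t1.png",a)
E
```

```text
clock: 5.7
eef_pos: [0.5095, 0.2415, 0.1625]
eef_rot: [0.657, 0.649, -0.274, 0.268]
ft_force: [0.7, 0.2, -2.2]
opening: 0.0516
finger_force: 61.1
[[ 0.008  1.    -0.013]
 [ 0.706 -0.015 -0.708]
 [-0.708 -0.003 -0.706]]
```

View pics/t1.png

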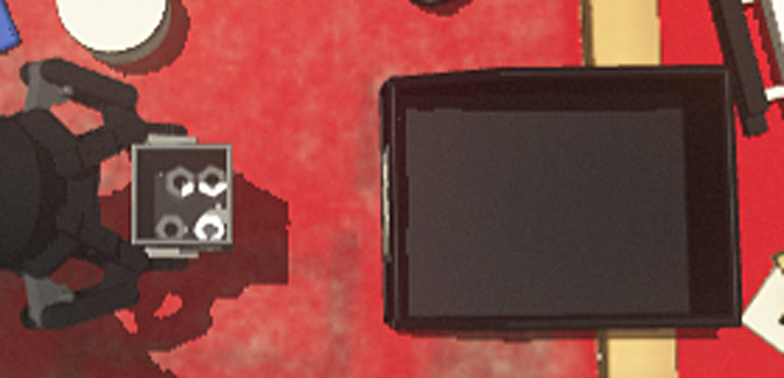

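The top view shows the canister square with the bin and centred on it, with its mouth at (132–232, 145–245) and the lip at column 386.

Scaled: 0.0095 m is 0.475, 0.009 m is 0.45.

```bash
echo '[0.045, 0.25, 0, 0.25, 0, 0, 0, 0.045, 0.45, 0, 0.45, 0, 0, 0, 0.045, 0.475, 0, 0.475, 0, 0, 0]' > next.json && python3 -m pendant next.json
cat >> h.py <<'E'
def arc(piv,ths,axis=[0,1,0]):
    q,Q=st();p=Q.inv().apply(np.array(piv)-q)
    for t in ths: print(t,(p-Ro.from_rotvec(t*np.array(axis,float)).apply(p)).round(4))
E
python3 - <<'E'
from h import *
q,Q=st();print(q,ctrl.state()["ft_force"])
arc([q[0],.2127,q[2]-.1495],[.07,.14,.21,.28,.35,.17,.20,.24])
E
```

```text
clock: 6.05
eef_pos: [0.5086, 0.2412, 0.1495]
eef_rot: [0.658, 0.648, -0.274, 0.268]
ft_force: [-0.4, 1.4, 3.6]
opening: 0.0515
finger_force: 61.6
[0.50856098 0.24122577 0.14951816] [-0.44418914  1.4223922   3.56210547]
0.07 [-0.0086  0.      0.0063]
0.14 [-0.0167  0.      0.0132]
0.21 [-0.0243  0.      0.0207]
0.28 [-0.0314  0.      0.0286]
0.35 [-0.0379  0.      0.0371]
0.17 [-0.02    0.      0.0163]
0.2 [-0.0232  0.      0.0196]
0.24 [-0.0274  0.      0.024 ]
```

```bash
for i in 1 2; do echo '[0.045, -0.43, 0, 0.315, 0, 0.35, 0, 0.045, -0.835, 0, 0.66, 0, 0.7, 0, 0.045, -1.215, 0, 1.035, 0, 1.05, 0, 0.045, -1.57, 0, 1.43, 0, 1.4, 0, 0.045, -1.895, 0, 1.855, 0, 1.75, 0]' > next.json && python3 -m pendant next.json; done
python3 - <<'E'
from h import *
cv2.imwrite("pics/s2.png",ctrl.read_camera("side")[150:450,150:500])
q,Q=st();z=Q.as_matrix()[:,2];print("a",np.degrees(np.arctan2(z[1],-z[2])))
E
```

```text
clock: 6.55
eef_pos: [0.5074, 0.1878, 0.1499]
eef_rot: [0.696, 0.685, -0.155, 0.15]
ft_force: [0.6, 1.0, -1.7]
opening: 0.0517
finger_force: 60.8
clock: 7.05
eef_pos: [0.5065, 0.1375, 0.1326]
eef_rot: [0.712, 0.701, -0.031, 0.029]
ft_force: [-0.3, -0.6, -1.5]
opening: 0.0513
finger_force: 61.0
a -4.828443339530133
```

View pics/s2.png

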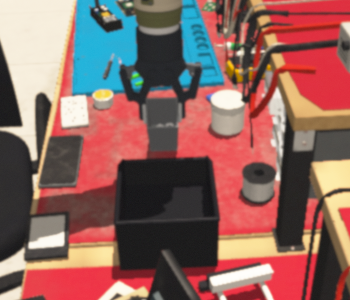

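The canister is tipped about 40° toward the bin, with its mouth at crop (163,110). I'll ease it on to lip contact.

```bash
echo '[0.045, -0.43, 0, 0.315, 0, 0.35, 0, 0.045, -0.835, 0, 0.66, 0, 0.7, 0, 0.045, -1.215, 0, 1.035, 0, 1.05, 0, 0.045, -1.57, 0, 1.43, 0, 1.4, 0, 0.045, -1.57, 0, 1.43, 0, 1.4, 0]' > next.json && python3 -m pendant next.json
python3 - <<'E'
from h import *
q,Q=st();z=Q.as_matrix()[:,2];print("a",np.degrees(np.arctan2(z[1],-z[2])))
E
```

```text
clock: 7.6
eef_pos: [0.5057, 0.1025, 0.106]
eef_rot: [0.711, 0.696, 0.067, -0.069]
ft_force: [-1.1, -1.6, 3.1]
opening: 0.0514
finger_force: 61.6
a 11.05471556190691
```

```bash
echo '[0.045, -0.125, 0, 0.09, 0, 0.1, 0, 0.045, -0.25, 0, 0.18, 0, 0.2, 0, 0.045, -0.25, 0, 0.18, 0, 0.2, 0]' > next.json && python3 -m pendant next.json
python3 - <<'E'
from h import *
q,Q=st();z=Q.as_matrix()[:,2];print("a",np.degrees(np.arctan2(z[1],-z[2])))
E
```

```text
clock: 7.9
eef_pos: [0.5066, 0.1016, 0.1035]
eef_rot: [0.708, 0.697, 0.084, -0.083]
ft_force: [-1.3, 3.7, 8.2]
opening: 0.0513
finger_force: 62.3
a 13.538496386283462
```

Scaled: -0.15 m is -7.5, -0.11 m is -5.5.

```bash
echo '[0.085, 0, 0, 0, 0, 0, 0, 0.085, 0, 0, 0, 0, 0, 0, 0.085, 0, 0, 0, 0, 0, 0, 0.085, 0, 0, 0, 0, 0, 0]' > next.json && python3 -m pendant next.json && echo '[0.085, 0, 0, -1.5, 0, 0, 0, 0.085, 0, 0, -3.5, 0, 0, 0, 0.085, 0, 0, -5.5, 0, 0, 0, 0.085, 0, 0, -7.5, 0, 0, 0, 0.085, 0, 0, -7.5, 0, 0, 0]' > next.json && python3 -m pendant next.json
python3 - <<'E'
from h import *
cv2.imwrite("pics/s3.png",cv2.resize(ctrl.read_camera("side")[200:430,220:450],None,fx=2.2,fy=2.2))
t=ctrl.read_camera("top");cv2.imwrite("pics/top3.png",t)
E
```

```text
clock: 8.3
eef_pos: [0.5058, 0.1003, 0.1019]
eef_rot: [0.708, 0.696, 0.081, -0.083]
ft_force: [-0.1, -0.0, -0.8]
opening: 0.085
finger_force: 0.0
clock: 8.8
eef_pos: [0.5087, 0.0644, 0.2534]
eef_rot: [0.709, 0.696, 0.084, -0.079]
ft_force: [0.7, 0.6, 0.1]
opening: 0.085
finger_force: 0.0
```

View pics/s3.png

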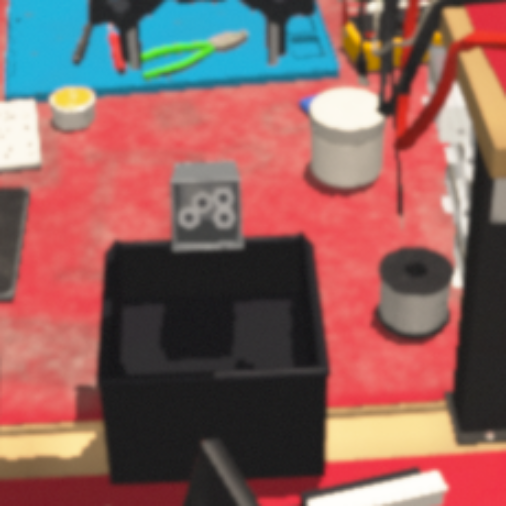

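The canister leans on the lip with all four pillars visible in its mouth at (207,210). Nothing else has moved. Next is the low regrasp.

```bash
python3 - <<'E'
from h import *
P=np.array([.5072,.2004,.0377]);z=T(-31,-.9).apply([0,0,1])
go(P-.1*z,T(-31,-.9))
E
```

```text
d [ 0.1529 -0.0017  0.1649] rv [-0.0015 -0.7733 -0.0019] t 8.9
```

Scaled: 0.153 m is 7.65, 0.13 m is 6.5, -0.7 rad is -3.5.

```bash
echo '[0.085, 2.25, 0, 0, 0, -0.7, 0, 0.085, 4.5, 0, 1, 0, -1.4, 0, 0.085, 6.25, -0.05, 2.5, 0, -2.1, 0, 0.085, 7.5, -0.085, 4.5, 0, -2.8, 0, 0.085, 7.65, -0.085, 6.5, 0, -3.5, 0]' > next.json && python3 -m pendant next.json
python3 - <<'E'
from h import *
P=np.array([.5072,.2004,.0377]);z=T(-31,-.9).apply([0,0,1])
go(P-.1*z,T(-31,-.9));print(ctrl.state()["qpos"])
E
```

```text
clock: 9.4
eef_pos: [0.5069, 0.248, 0.1559]
eef_rot: [0.692, 0.683, -0.166, 0.164]
ft_force: [0.0, -0.1, -0.4]
opening: 0.085
finger_force: 0.0
d [0.0182 0.001  0.0272] rv [ 0.0021 -0.0704  0.0018] t 9.4
[ 0.51246198  0.54808872  0.09678392  1.36860688 -0.40352545  2.14785496]
```

```bash
echo '[0.085, 0.91, 0.05, 1.35, 0.01, -0.35, 0, 0.085, 0.91, 0.05, 3, 0.01, -0.35, 0, 0.085, 0.91, 0.05, 4.5, 0.01, -0.35, 0, 0.085, 0.91, 0.05, 5.75, 0.01, -0.35, 0, 0.085, 0.91, 0.05, 6.35, 0.01, -0.35, 0]' > next.json && python3 -m pendant next.json
echo '[0.045, 0, 0, 0, 0, 0, 0, 0.045, 0, 0, 0, 0, 0, 0, 0.045, 0, 0, 0, 0, 0, 0, 0.045, 0, 0, 0, 0, 0, 0, 0.045, 0, 0, 0, 0, 0, 0]' > next.json && python3 -m pendant next.json 70
python3 - <<'E'
from h import *
P=np.array([.5072,.2004,.0377])
go(P,T(-31,-.9));q,Q=st();z=Q.as_matrix()[:,2];print("a",np.degrees(np.arctan2(z[1],-z[2])))
# contact point under face: rail top tangent
arc([q[0],.113,.0585],[.07,.14,.21,.28,.35])
E
```

```text
clock: 9.9
eef_pos: [0.5038, 0.2017, 0.0313]
eef_rot: [0.687, 0.676, -0.194, 0.183]
ft_force: [-0.5, -0.4, -1.2]
opening: 0.0852
finger_force: 0.0
clock: 10.4
eef_pos: [0.5077, 0.2043, 0.0363]
eef_rot: [0.688, 0.676, -0.19, 0.185]
ft_force: [-0.3, 1.7, 1.8]
opening: 0.0516
finger_force: 72.9
d [-0.0041 -0.0005  0.0008] rv [-0.0034 -0.0053 -0.0004] t 10.4
a -30.688143507305583
0.07 [-0.0021  0.     -0.0062]
0.14 [-0.0047  0.     -0.0123]
0.21 [-0.0077  0.     -0.0181]
0.28 [-0.0111  0.     -0.0238]
0.35 [-0.0149  0.     -0.0292]
```

```bash
for i in 1 2; do echo '[0.045, -0.105, 0, -0.31, 0, 0.35, 0, 0.045, -0.235, 0, -0.615, 0, 0.7, 0, 0.045, -0.385, 0, -0.905, 0, 1.05, 0, 0.045, -0.555, 0, -1.19, 0, 1.4, 0, 0.045, -0.745, 0, -1.46, 0, 1.75, 0]' > next.json && python3 -m pendant next.json; done
python3 - <<'E'
from h import *
q,Q=st();z=Q.as_matrix()[:,2];a=np.degrees(np.arctan2(z[1],-z[2]));print("a",a,"slope down",a)
u=Q.as_matrix()[:,0];print("toolx",u)
print(np.array(Q.inv().apply([0,.0,.001])))
E
```

```text
clock: 10.9
eef_pos: [0.5069, 0.2057, 0.0686]
eef_rot: [0.71, 0.698, -0.067, 0.063]
ft_force: [-0.5, -0.1, -1.4]
opening: 0.0512
finger_force: 73.1
clock: 11.4
eef_pos: [0.5067, 0.1962, 0.1001]
eef_rot: [0.711, 0.698, 0.057, -0.059]
ft_force: [-0.0, 0.0, -3.0]
opening: 0.051
finger_force: 73.1
a 9.455255964357919 slope down 9.455255964357919
toolx [0.01861169 0.98624844 0.16421819]
[ 1.64218189e-04 -4.70620292e-06 -9.86412813e-04]
```

Scaled: 0.008 m is 0.4, 0.016 m is 0.8.

```bash
echo '[0.045, 0.4, 0, 0, 0, 0, 0, 0.045, 0.8, 0, 0, 0, 0, 0, 0.045, 0.8, 0, 0, 0, 0, 0]' > next.json && python3 -m pendant next.json
python3 - <<'E'
from h import *
q,Q=st();print(q,Q.inv().apply(np.array([q[0],.1127,.056])-q))
arc([q[0],.1127,.056],[.06,.12,.18,.24,.3])
E
```

```text
clock: 11.7
eef_pos: [0.5073, 0.2136, 0.1022]
eef_rot: [0.711, 0.699, 0.056, -0.059]
ft_force: [0.6, 0.4, -2.8]
opening: 0.0517
finger_force: 73.4
[0.50727168 0.2135518  0.10219489] [-0.10697561  0.00187771  0.02928731]
0.06 [-0.0019  0.     -0.0064]
0.12 [-0.0043  0.     -0.0126]
0.18 [-0.007   0.     -0.0187]
0.24 [-0.01    0.     -0.0246]
0.3 [-0.0134  0.     -0.0303]
```

```bash
for i in 1 2; do echo '[0.045, -0.095, 0, -0.32, 0, 0.3, 0, 0.045, -0.215, 0, -0.63, 0, 0.6, 0, 0.045, -0.35, 0, -0.935, 0, 0.9, 0, 0.045, -0.5, 0, -1.23, 0, 1.2, 0, 0.045, -0.67, 0, -1.515, 0, 1.5, 0]' > next.json && python3 -m pendant next.json; done
echo '[0.045, 0, 0, 0, 0, 0, 0, 0.045, 0, 0, 0, 0, 0, 0, 0.045, 0, 0, 0, 0, 0, 0, 0.045, 0, 0, 0, 0, 0, 0, 0.045, 0, 0, 0, 0, 0, 0]' > next.json && python3 -m pendant next.json
python3 - <<'E'
from h import *
q,Q=st();z=Q.as_matrix()[:,2];print("a",np.degrees(np.arctan2(z[1],-z[2])))
A=cv2.resize(ctrl.read_camera("side")[230:420,230:410],None,fx=2.1,fy=2.1)
B=cv2.resize(ctrl.read_camera("top")[215:335,300:500],None,fx=2,fy=2)
c=np.zeros((399,800,3),np.uint8);c[:A.shape[0],:A.shape[1]]=A;c[:B.shape[0],400:400+B.shape[1]]=B
cv2.imwrite("pics/c4.png",c);print(ctrl.state()["qpos"])
E
```

```text
clock: 12.2
eef_pos: [0.5069, 0.1948, 0.1298]
eef_rot: [0.694, 0.682, 0.162, -0.163]
ft_force: [1.0, 1.1, -3.4]
opening: 0.0512
finger_force: 73.4
clock: 12.7
eef_pos: [0.5068, 0.1691, 0.151]
eef_rot: [0.662, 0.65, 0.264, -0.263]
ft_force: [0.2, 0.4, -1.7]
opening: 0.0516
finger_force: 73.5
clock: 13.2
eef_pos: [0.5067, 0.1691, 0.1512]
eef_rot: [0.663, 0.65, 0.264, -0.262]
ft_force: [-0.2, 0.4, -2.3]
opening: 0.0511
finger_force: 73.5
a 43.66859373075346
[-0.21609594  0.35045898 -0.35761418  1.05322385  0.74299117  1.29967523]
```

View pics/c4.png

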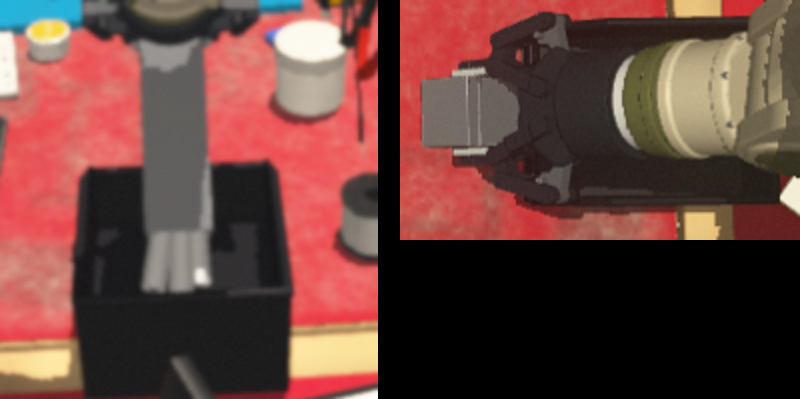

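The pillars are sliding out of the mouth into the bin, with their ends at (175,275). I'll withdraw the canister along its axis so that they can clear it.

```bash
echo '[0.045, 0.6, 0, -0.05, 0, 0, 0, 0.045, 1.2, 0, -0.05, 0, 0, 0, 0.045, 1.8, 0, -0.05, 0, 0, 0, 0.045, 1.8, 0, -0.05, 0, 0, 0, 0.045, 1.8, 0, -0.05, 0, 0, 0]' > next.json && python3 -m pendant next.json
python3 - <<'E'
from h import *
A=cv2.resize(ctrl.read_camera("side")[200:420,220:430],None,fx=2.5,fy=2.5)
cv2.imwrite("pics/c5.png",A)
E
```

```text
clock: 13.8
eef_pos: [0.5074, 0.1942, 0.177]
eef_rot: [0.663, 0.65, 0.264, -0.262]
ft_force: [-0.3, 0.1, -1.5]
opening: 0.0509
finger_force: 73.5
```

View pics/c5.png

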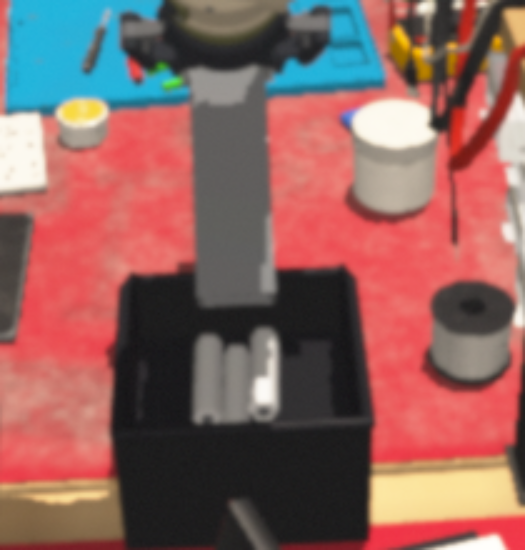

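Three pillars show at (205–265, 380). The fourth may be hidden beneath them or behind the canister. I'll tip steeper and weigh what is left in the gripper.

```bash
python3 - <<'E'
from h import *
q,Q=st()
arc([q[0],.1127,.057],[.08,.16,.24])
E
```

```text
0.08 [-0.0029  0.     -0.0112]
0.16 [-0.0067 -0.     -0.0221]
0.24 [-0.0113  0.     -0.0327]
```

Scaled: -0.0327 m is -1.635, -0.0221 m is -1.105, 0.24 rad is 1.2.

```bash
echo '[0.045, -0.145, 0, -0.56, 0, 0.4, 0, 0.045, -0.335, 0, -1.105, 0, 0.8, 0, 0.045, -0.565, 0, -1.635, 0, 1.2, 0, 0.045, -0.565, 0, -1.635, 0, 1.2, 0, 0.045, -0.565, 0, -1.635, 0, 1.2, 0]' > next.json && python3 -m pendant next.json
python3 - <<'E'
from h import *
F=[];M=[]
for i in range(16):
    ctrl.read_camera("side") if i else None
    s=ctrl.state();F.append(s["ft_force"]);M.append(s["ft_torque"])
print(np.mean(F,0),np.std(F,0),np.mean(M,0),np.std(M,0))
q,Q=st();z=Q.as_matrix()[:,2];print(q,"a",np.degrees(np.arctan2(z[1],-z[2])))
print(Q.inv().apply([0,0.03,.05]),Q.inv().apply([0,0.10,.1]))
E
```

```text
clock: 14.35
eef_pos: [0.5072, 0.1623, 0.1914]
eef_rot: [0.628, 0.613, 0.341, -0.338]
ft_force: [-0.2, -0.9, -1.1]
opening: 0.0513
finger_force: 73.6
[ 0.04654858  0.06057068 -1.06265645] [0.55519912 0.42745352 0.479298  ] [-0.9026415   0.01444473  0.01012841] [0.0301402  0.03651525 0.02728984]
[0.50693558 0.16303143 0.19236228] a 57.44679948792208
[ 0.05828162 -0.0007987  -0.00161723] [ 0.13807836 -0.00233005  0.03047849]
```

The load is about 1.06 N, which is the empty canister's weight, so all four pillars are in the bin. Next I'll back off up and away and lay it down.

Scaled: 0.125 m is 6.25, 0.08 m is 4.

```bash
echo '[0.045, 2, 0, -0.2, 0, 0, 0, 0.045, 4, 0, -0.2, 0, 0, 0, 0.045, 6.25, 0, -0.2, 0, 0, 0, 0.045, 6.25, 0, -0.2, 0, 0, 0]' > next.json && python3 -m pendant next.json
python3 - <<'E'
from h import *
go([.485,.335,.2],T(0,-.9))
B=ctrl.read_camera("top")[228:318,370:485];g=cv2.cvtColor(B,cv2.COLOR_BGR2GRAY)
E
```

```text
clock: 15.5
eef_pos: [0.5095, 0.2289, 0.3051]
eef_rot: [0.624, 0.616, 0.344, -0.336]
ft_force: [0.4, -0.4, -1.0]
opening: 0.0513
finger_force: 73.6
d [-0.0317 -0.0266  0.1456] rv [ 0.0039 -1.0032  0.002 ] t 15.5
```

Scaled: 0.05 m is 2.5, 0.09 m is 4.5, -0.7 rad is -3.5.

```bash
echo '[0.045, -0.2, -0.2, 0.75, 0, -0.7, 0, 0.045, -0.4, -0.4, 1.5, 0, -1.4, 0, 0.045, -0.6, -0.6, 2.5, 0, -2.1, 0, 0.045, -0.8, -0.8, 3.5, 0, -2.8, 0, 0.045, -1, -1, 4.5, 0, -3.5, 0]' > next.json && python3 -m pendant next.json
python3 - <<'E'
from h import *
go([.485,.335,.12],T(0,-.9))
E
```

```text
clock: 16.05
eef_pos: [0.4894, 0.2917, 0.2337]
eef_rot: [0.707, 0.692, 0.104, -0.105]
ft_force: [-0.3, 0.9, -1.3]
opening: 0.0517
finger_force: 73.5
d [ 0.0081 -0.0048  0.1214] rv [-0.0037 -0.2969 -0.005 ] t 16.05
```

The manual's scale: shifts go in units of 20 mm and turns go in units of 0.2 rad. Converting my numbers, 0.12 m is 6, 0.09 m is 4.5, -0.297 rad is -1.485.

```bash
echo '[0.045, 0.15, -0.1, 1.5, 0, -0.5, 0, 0.045, 0.3, -0.2, 3, 0, -1, 0, 0.045, 0.4, -0.25, 4.5, -0.02, -1.485, -0.025, 0.045, 0.4, -0.25, 6, -0.02, -1.485, -0.025, 0.045, 0.4, -0.25, 6, -0.02, -1.485, -0.025]' > next.json && python3 -m pendant next.json
python3 - <<'E'
from h import *
go([.485,.335,.029],T(-.3,-.9))
E
```

```text
clock: 16.55
eef_pos: [0.4809, 0.3351, 0.1164]
eef_rot: [0.711, 0.703, -0.003, -0.004]
ft_force: [-1.5, -0.4, -1.4]
opening: 0.0511
finger_force: 73.5
d [-0.0002  0.005   0.0874] rv [-0.0105 -0.006   0.0039] t 16.55
```

Scaled: 0.085 m is 4.25, 0.075 m is 3.75.

```bash
echo '[0.045, 0, 0, 1.5, 0, 0, 0, 0.045, 0, 0, 3, 0, 0, 0, 0.045, 0, 0, 3.75, 0, 0, 0, 0.045, 0, 0, 4.25, 0, 0, 0, 0.045, 0, 0, 4.25, 0, 0, 0]' > next.json && python3 -m pendant next.json; echo '[0.045, 0, 0, 0.15, 0, 0, 0, 0.045, 0, 0, 0.25, 0, 0, 0, 0.045, 0, 0, 0.25, 0, 0, 0]' > next.json && python3 -m pendant next.json
```

```text
clock: 17.05
eef_pos: [0.4843, 0.3349, 0.0367]
eef_rot: [0.713, 0.702, 0.001, -0.003]
ft_force: [-0.3, 0.3, -0.6]
opening: 0.0516
finger_force: 73.6
clock: 17.35
eef_pos: [0.4852, 0.3365, 0.0333]
eef_rot: [0.712, 0.702, 0.002, -0.002]
ft_force: [-0.1, -0.0, -1.4]
opening: 0.0514
finger_force: 73.6
```

Not in contact yet (0.033), so I'll keep lowering in small steps.

```bash
echo '[0.045, 0, 0, 0.1, 0, 0, 0, 0.045, 0, 0, 0.2, 0, 0, 0, 0.045, 0, 0, 0.2, 0, 0, 0]' > next.json && python3 -m pendant next.json; echo '[0.045, 0, 0, 0.075, 0, 0, 0, 0.045, 0, 0, 0.15, 0, 0, 0, 0.045, 0, 0, 0.15, 0, 0, 0]' > next.json && python3 -m pendant next.json
```

```text
clock: 17.65
eef_pos: [0.4845, 0.3364, 0.0284]
eef_rot: [0.712, 0.702, 0.002, -0.002]
ft_force: [-0.5, -0.2, -1.5]
opening: 0.0516
finger_force: 73.6
clock: 17.95
eef_pos: [0.4848, 0.3365, 0.0268]
eef_rot: [0.712, 0.702, 0.002, -0.002]
ft_force: [-2.4, -1.7, 7.9]
opening: 0.0515
finger_force: 74.7
```

Contact. Release, retreat, and check from the images.

```bash
echo '[0.085, 0, 0, 0, 0, 0, 0, 0.085, 0, 0, 0, 0, 0, 0, 0.085, 0, 0, 0, 0, 0, 0, 0.085, 0, 0, 0, 0, 0, 0]' > next.json && python3 -m pendant next.json && echo '[0.085, 0, 0, -2, 0, 0, 0, 0.085, 0, 0, -4.5, 0, 0, 0, 0.085, 0, 0, -7, 0, 0, 0, 0.085, 0, 0, -9.5, 0, 0, 0, 0.085, 0, 0, -11.5, 0, 0, 0]' > next.json && python3 -m pendant next.json
echo '[0.085, 2.5, 0, 0, 0, 0, 0, 0.085, 5, 0, 0, 0, 0, 0, 0.085, 6, 0, 0, 0, 0, 0, 0.085, 6, 0, 0, 0, 0, 0, 0.085, 6, 0, 0, 0, 0, 0]' > next.json && python3 -m pendant next.json
python3 - <<'E'
from h import *
t=ctrl.read_camera("top");cv2.imwrite("pics/top9.png",t);a=cv2.imread("pics/top0.png")
g=t[230:316,366:486].max(2).astype(int);h=a[230:316,366:486].max(2).astype(int)
m=((g-h)>25).astype(np.uint8)
n,l,s,c=cv2.connectedComponentsWithStats(m);print("bin new px",[(x.tolist(),k.round().tolist()) for x,k in zip(s[1:],c[1:]) if x[4]>15])
print("pillar px area approx", (550/.93*.016)*(550/.93*.075))
hs=cv2.cvtColor(t,cv2.COLOR_BGR2HSV)
d=((hs[...,1]<60)&(hs[...,2]>50)).astype(np.uint8)[200:340,150:345]
n,l,s,c=cv2.connectedComponentsWithStats(d)
for i in range(1,n):
    if s[i][4]>800:
        cn=cv2.findContours((l==i).astype(np.uint8),0,2)[0][0]+np.array([150,200]);r=cv2.minAreaRect(cn);print(r);print(onz("top",cv2.boxPoints(r),.052).round(3))
for nm,(x,y,w) in{"jar":(240,175,55),"spool":(355,165,50)}.items():
    D=cv2.absdiff(t[y:y+w,x:x+w],a[y:y+w,x:x+w]);print(nm,D.mean(),(D.max(2)>40).sum())
for r in range(0,86,4): print(''.join(' .:-=+*#%@'[min(9,v//26)] for v in g[r,::2]))
E
```

```text
clock: 18.35
eef_pos: [0.4847, 0.3364, 0.0254]
eef_rot: [0.712, 0.702, 0.002, -0.002]
ft_force: [1.1, 0.1, 0.1]
opening: 0.0851
finger_force: 0.0
clock: 18.85
eef_pos: [0.4851, 0.3353, 0.2588]
eef_rot: [0.712, 0.702, 0.003, -0.002]
ft_force: [0.7, -0.5, 0.6]
opening: 0.0849
finger_force: 0.0
clock: 19.35
eef_pos: [0.4861, 0.4551, 0.2555]
eef_rot: [0.712, 0.702, 0.001, -0.002]
ft_force: [0.2, -0.4, 0.5]
opening: 0.0849
finger_force: 0.0
bin new px [([6, 28, 53, 34, 1393], [31.0, 45.0]), ([63, 29, 44, 12, 492], [84.0, 34.0])]
pillar px area approx 419.701699618453
((275.5037841796875, 288.76080322265625), (30.199729919433594, 109.43778228759766), 89.16968536376953)
[[0.51  0.361 0.052]
 [0.508 0.173 0.052]
 [0.456 0.174 0.052]
 [0.459 0.361 0.052]]
jar 3.616198347107438 0
spool 3.4282666666666666 0
:::::::::::::..............................................-
::::::::::::::::::::::..:...:........:.........:::........::
:::::::::::::::.:.:::....:........:.............:..:......::
::------::::::::::::::::::::::::::::::::::::::::::::.:.....:
::----::-:-:::::::::::::::::::::::::::::::::::::
[... 349 characters left out ...]
:==---::-::::::--:---:.......
:::---::#@@@@@@@@@@@@@@@@@@@@@::::::::::::::::::::::........
-::---::++++++=+++++++++*****+::::::::::::::::::::::........
-:---#####################::::::::::::::::::::::::::........
-:-::@@@@@@@@@@@@@@@@@@@@@+:::::::::::::::::::::::::........
-:::-+++++++++++++++++++++:::::::::::::::::::::::::::.......
-::---:::::::::::::::::::::::::::::::::::::::::::::::.......
-::--:-::-:::::::::::::::::::::::::::::::::::::::::::.......
-::-:--:-::::::::::::::::::::::::::::::::::::::::::::.......
-::-::--:::::::::::::::::::::::::::::::::::::::::::::.......
::::---::::-:::::::::::::::::::::::::::::::::::::::::.......
::::::::::::::::::::::::::::::::::::::::::::::::::::::::::::
```

All four pillars lie flat in the bin: three side by side and one beyond them. The canister lies flat and clear, about 56 mm from the lip. The jar and spool haven't moved.

```bash
python3 -c "
from plant import ctrl
print(ctrl.sign_off())"
```

```text
the job is handed in; nothing more can be done
None
```

The job is handed in: all four pillars are in the bin, the empty canister lies flat on the bench about 56 mm clear of the bin's lip, and the spool and jar were not disturbed.

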